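Draw the bottom spacer plate from the magazine and lay it in the drilling jig

TASK

Load the next spacer plate into the drilling jig: slide the bottom plate, the one that sticks out of the magazine's mouth, straight out from under the stack so that the other two drop down flat inside the magazine. Then set it down, without dropping it, flat, centred and straight on the jig's bed between the locating pegs. Do not lift the other plates out of the magazine, and leave everything else on the bench where it is.

Things in the scene. Friction and masses are not known exactly. Their poses are not given: they have to be found in the camera images.
- magazine: Grey metal magazine fixed to the bench: upright open-topped box 154 x 58 mm (94 mm over two low mounting ears), walls to 76 mm above the bench. Origin: centre of its underside; x along its length, z up. Inside 146 x 50 mm, floor 16 mm above the bench. Holds three plates, one upon the other. The mouth is in the end wall at -x. A plate is clear when drawn along -x until its centre is at x < -147 mm.
- mouth (a point): Feeding mouth, at the outer face of the magazine's end wall (77 mm from the magazine's origin towards its -x), middle of the lower edge, 16 mm above the bench; axes as the magazine's. The opening is 50 mm wide and 23 mm high (16 to 39 mm above the bench); the wall above it holds the upper plates back. Outside it there is only the bench, 16 mm lower. Drawing a plate out takes a few newtons.
- plate_low: Bottom plate: flat aluminium bar 140 x 46 x 18 mm, about 0.2 kg, a dark round hole mark near each end (ends alike). Origin: centre of its underside; x along its length, y across, z up. It lies on the magazine floor (underside 16, top 34 mm above the bench), axes as the magazine's; its -x end (70 mm from its origin) sticks out of the mouth 50 to 60 mm in free air: grip it there across its width from above.
- plate_mid: The second plate, like the bottom one, wholly inside the magazine and lying upon it (underside 34 mm above the bench at the start, 16 mm once the bottom plate is gone). Same origin and axes.
- plate_top: The topmost plate, like the others, inside the magazine upon the second (underside 52 mm above the bench at the start, 34 mm when the stack has dropped). Same origin and axes.
- jig: Dark steel drilling jig fixed to the bench. Origin: centre of its underside, on the bench; x along its length, z up. Pedestal 178 mm long (x), only 36 mm wide and 16 mm high, so a 46 mm wide plate overhangs its long sides. At the middle a cross foot 32 mm long (x), 108 mm wide (16 mm high over the inner 80 mm, 12 mm beyond, with a screw head on each end).
- bed (a point): Centre of the jig's flat bed, 16 mm above the bench, axes as the jig's: one plate belongs here, centred, its length along x (either way round). Eight 8 mm pegs with tapered tops rise 15 mm above the bed round it, 5 mm clear of the plate: two beside each long side (x = -10 and 10, y = -32 and 32 mm), two beyond each end (x = -79 and 79, y = -12 and 12 mm).
- pack: Bystander: small blue cardboard pack with its flap up, 47 x 58 x 46 mm. Origin: centre of its underside. Leave it alone.

How it is judged:
By the outcome, as a careful person would: the job done as asked, in the order asked, and still so for the second after the job is handed in, with the robot touching nothing.
It also fails if it takes over 42 s, if anything falls off the work surface, if the arm or the gripper's body presses on something with over 40 N, if the wrist force passes 120 N, or if a joint passes its speed limit or range.

ROBOT

A 7-joint arm with a two-finger parallel gripper is mounted at the origin on the work surface; the furniture and walls round the work are solid. World frame = base frame: x ahead of the robot, y to its left, z up, the work surface at z = 0. Lengths are in m, angles in rad, forces in N, time in s.
With the tool pointing down it reaches from about 0.4 to 0.9 m from the base axis. Payload 5.6 kg.
Tool frame: the origin (TCP) lies at the very end of the fingers, on their centre line; the grasp point (between the pads) lies 19 mm behind it; z points along the fingers, y is the line along which they close (so a half turn about z gives the same grasp; the last joint's range is limited). The gripper opens to 92 mm and grips with 3 to 60 N. Pads are 20 mm wide; open, the fingers measure 128 mm over their backs; the gripper's body (75 mm by 189 mm) begins 69 mm behind the grasp point.
Start: joints at [-1.193, 0.468, -0.012, 1.603, 0.006, 1.071, -0.056], TCP at [0.266, 0.593, 0.215] pointing down, gripper open.
Joint ranges: [-2.53, 2.53], [-0.31, 2.02], [-1.57, 1.55], [0.28, 2.44], [-1.29, 4.43], [0.15, 1.84], [-2.92, 2.92]. Speed limits (rad/s): [2.57, 2.57, 3.14, 3.14, 3.14, 3.14, 3.14].

INTERFACE

Orientations are given as a unit quaternion [w, x, y, z].
In Python, from rig import env gives the robot as it stands. The module is installed in compiled form; this text tells all that it offers.
- The arm moves only by the shell command python3 -m handwheel 'ROWS' [FORCE]. ROWS is JSON, a list of rows, each an object with "dp": the shift along the tool's x, y, z in m, a list of three; "roll": the turn about the tool's z in degrees; "hand": the closure, from -1 (fully open) to 1 (shut). A call has 1 to 5 rows; each row shifts and turns the commanded pose from where the row before left it, along the tool's axes as they then stand; what a row does not reach is not made up. A row lasts 1/8 s, in which the tool goes at most 62.5 mm and 10.7 degrees, less where a joint would pass 70% of its speed; a pose out of reach is approached as far as the arm can. A call with a gripper value outside its range is refused whole. The fingers move at their own pace and stop on an object; FORCE is the grip in N (left out, the last holds). Time passes only in rows, so rows that do not move let the fingers close. It gives the time, the measured TCP pose, the force, the opening and the grip force at its end, in the units of the state.
- env.observe(): the state, without advancing time (a new reading comes with each control period).
- env.snapshot(name): name is "scene" or "top" or "wrist"; returns a dict with "pixels" (384x512x3 uint8, red, green, blue), "range_z" (384x512 float32, m along the optical axis (not along the pixel's ray), 0 where there is no reading), "fovy" (degrees; the focal length in pixels is half the picture's height over the tangent of half this angle, whatever the lens; pixels are square), "cx", "cy" (the principal point, pixels), "k1" (the pictures are not rectified: a ray, as slopes to the right and down, at radius r is drawn at 1 + k1 r^2 times it, then the intrinsics apply), "world_from_camera" (4x4, takes a point from camera to world coordinates). Camera axes: x right, y down, z forward; pixel columns grow to the right and rows downward; lengths in m; the calibration is good to about 2 mm. A picture is of the moment at which its call begins.
- env.sign_off(): hands the job in; it is judged then, once.
The state is a dict: "time": time; "joints": joint angles; "joint_velocities": joint speeds; "effort": joint torques, N m; "tool_pos": TCP position; "orientation": TCP orientation; "ft_force": force on the tool from outside, world axes, zero at the start; "torque": the same for the moment, N m; "finger_gap": opening from 0.0 (shut) to 1.0 (fully open); "grip_force": force on a finger pad.
Only numpy, scipy, OpenCV 4.12 (cv2) and the standard library are available. Lean on these libraries where they do the work, as an engineer would, in place of code of your own. Each camera call takes 0.05 s, during which the arm holds its last target. There are 200 camera calls.

## Working session

There is one attempt and no reset: what is moved stays moved. The work goes in short steps, Python scripts to look and compute and a shell command to move; the robot and the scene stay as the last step left them, time stands still between calls to the robot, and variables do not carry over. Pictures are saved under pics/ and viewed, at most 10 in all, crops included, and the job is handed in when it is done.

```bash
mkdir -p pics; cat > h.py <<'E'
import numpy as np, cv2
from rig import env
def snap(n,f=None):
    s=env.snapshot(n)
    if f: cv2.imwrite('pics/'+f,s['pixels'][:,:,::-1])
    np.savez('pics/'+n+'.npz',**s)
    return s
def K(s):
    f=192/np.tan(np.radians(s['fovy'])/2); return f,float(s['cx']),float(s['cy'])
def rays(s,uv):
    f,cx,cy=K(s); uv=np.atleast_2d(uv).astype(float)
    d=np.array([float(s['k1']),0,0,0,0])
    k=np.array([[f,0,cx],[0,f,cy],[0,0,1]])
    return cv2.undistortPoints(uv[:,None],k,d)[:,0]
def onplane(s,uv,z):
    r=rays(s,uv); T=np.array(s['world_from_camera'])
    D=np.c_[r,np.ones(len(r))]@T[:3,:3].T; o=T[:3,3]
    return o+D*((z-o[2])/D[:,2])[:,None]
def cloud(s):
    h,w=s['range_z'].shape; u,v=np.meshgrid(np.arange(w),np.arange(h))
    r=rays(s,np.c_[u.ravel(),v.ravel()]); z=s['range_z'].ravel()
    T=np.array(s['world_from_camera'])
    P=(np.c_[r,np.ones(len(r))]*z[:,None])@T[:3,:3].T+T[:3,3]
    P[z==0]=np.nan
    return P.reshape(h,w,3)
E
python3 - <<'E'
from h import *
for n in ['top','scene']:
    s=snap(n,n+'0.png'); print(n,s['fovy'],s['cx'],s['cy'],s['k1'],np.round(s['world_from_camera'],3).tolist())
o=env.observe();print(o['time'],o['tool_pos'],o['orientation'],o['finger_gap'],o['ft_force'])
E
```

```text
top 55.477312966226016 258.0154115251014 190.63118218838102 -0.07215617756272102 [[0.03, -0.996, 0.089, 0.426], [-0.999, -0.027, 0.034, 0.009], [-0.031, -0.09, -0.995, 0.91], [0.0, 0.0, 0.0, 1.0]]
scene 50.91390262759819 258.0858360670628 193.81097666249784 -0.11109416400414282 [[0.848, -0.395, 0.353, 0.151], [-0.529, -0.625, 0.574, -0.522], [-0.006, -0.674, -0.739, 0.799], [0.0, 0.0, 0.0, 1.0]]
0.1 [0.26534585 0.59277608 0.21371659] [-9.60564794e-05  2.08851644e-01  9.77946988e-01 -8.18882092e-04] 0.9987759721276352 [-0.1606663   0.00124467  0.06915714]
```

View pics/top0.png

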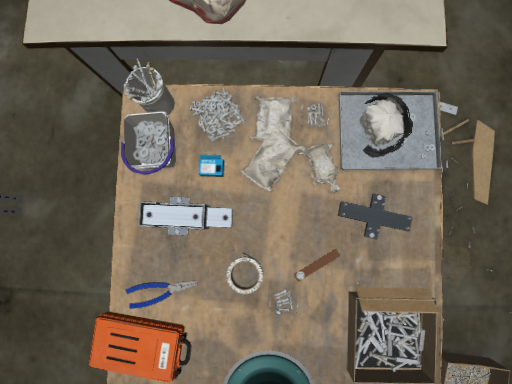

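View pics/scene0.png

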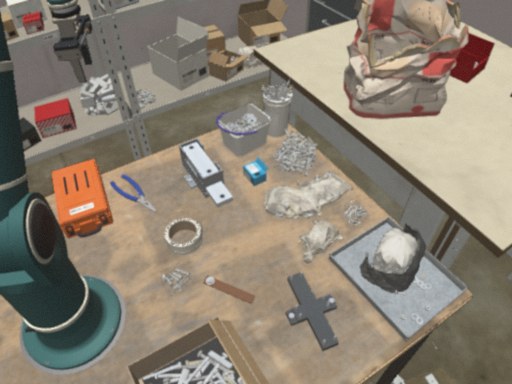

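Top view: the magazine is at about (173,216), with the low plate's end sticking out to (232,217). The jig's centre is near (375,216) and the pack is at (211,165). Next I'll measure them by height.

```bash
python3 - <<'E'
from h import *
s=dict(np.load('pics/top.npz')); P=cloud(s); px=s['pixels']; hsv=cv2.cvtColor(px,cv2.COLOR_RGB2HSV)
print('bench z',np.nanmedian(P[240:250,205:215,2]), P[216,173],P[217,222],P[216,375])
def roi(m,a,b,c,d):
    o=np.zeros_like(m);o[c:d,a:b]=m[c:d,a:b];return o
def rect(m,z,name):
    m=m.astype(np.uint8); cs,_=cv2.findContours(m,0,1); c=max(cs,key=cv2.contourArea)[:,0]
    w=onplane(s,c,z); r=cv2.minAreaRect((w[:,:2]*1000).astype(np.float32)); print(name,np.round(r[0],1),np.round(r[1],1),round(r[2],2),len(c)); return w
v=hsv[:,:,2]; sat=hsv[:,:,1]
# low plate protruding, bright
rect(roi((v>150)&(sat<50),208,240,200,235),.034,'low')
rect(roi((v>150)&(sat<50),138,204,200,232),.070,'top plate')
rect(roi((P[:,:,2]>.045),130,215,195,240),.076,'mag h')
rect(roi((v<100)&(sat<110),330,420,190,242),.016,'jig')
big=cv2.resize(px[185:250,130:250],None,fx=6,fy=6,interpolation=2)
big2=cv2.resize(px[185:250,325:425],None,fx=6,fy=6,interpolation=2)
cv2.imwrite('pics/c1.png',np.vstack([np.pad(big[:,:,::-1],((0,0),(0,0),(0,0))),np.pad(big2[:,:,::-1],((0,0),(0,120),(0,0)))])[:600*2])
E
python3 -c "
import cv2;i=cv2.imread('pics/c1.png');print(i.shape);cv2.imwrite('pics/c1.png',cv2.resize(i,None,fx=.75,fy=.75))"
```

```text
bench z -5.433493595785599e-05 [0.43644668 0.23281381 0.07209545] [0.43824207 0.12371981 0.03277299] [ 0.45143386 -0.2474579   0.01652371]
low [438.1 129.7] [43.3 55.9] 1.81 79
top plate [435.9 235.6] [139.6  50. ] 89.25 154
mag h [439.3 234. ] [160.4  58.2] 89.62 214
jig [ 451.2 -246.3] [174.1 108.6] 53.28 257
(780, 720, 3)
```

View pics/c1.png

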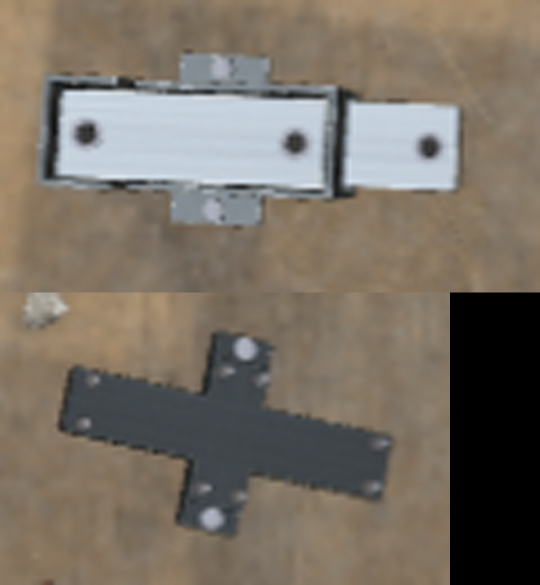

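The crop shows the top plate's hole marks, the low plate's hole at about (225,218) and the jig's pegs and screw heads. The jig is turned about 11° in the image. Next I'll measure the axes from these marks.

```bash
cat >> h.py <<'E'
def blobs(mask,amin=3,amax=1e9):
    n,l,st,c=cv2.connectedComponentsWithStats(mask.astype(np.uint8)); return [(st[i,4],c[i]) for i in range(1,n) if amin<=st[i,4]<=amax]
def box(m,a,b,c,d):
    o=np.zeros_like(m);o[c:d,a:b]=m[c:d,a:b];return o
E
python3 - <<'E'
from h import *
s=dict(np.load('pics/top.npz')); hsv=cv2.cvtColor(s['pixels'],cv2.COLOR_RGB2HSV); v=hsv[:,:,2]
for n,b,z in [('low hole',(220,231,212,224),.034),('top h1',(145,154,209,219),.07),('top h2',(191,201,211,222),.07)]:
    m=box(v<130,*b)
    for a,c in blobs(m): print(n,a,c,np.round(onplane(s,c,z)*1000,1))
m=box((v>110),334,418,192,243)&(cv2.GaussianBlur(hsv[:,:,1],(3,3),0)<80)
for a,c in blobs(m,2): print('jig bright',a,c,np.round(onplane(s,c,.014)*1000,1))
dark=cv2.morphologyEx(box((v<100)&(hsv[:,:,1]<120),330,420,190,242).astype(np.uint8),cv2.MORPH_CLOSE,np.ones((5,5)))
cs,_=cv2.findContours(dark,0,1); c=max(cs,key=cv2.contourArea)
mm=np.zeros_like(dark);cv2.drawContours(mm,[c],-1,1,-1); vv,uu=np.nonzero(mm)
w=onplane(s,np.c_[uu,vv],.015)[:,:2]*1000; mu=w.mean(0); C=np.cov((w-mu).T); e,V=np.linalg.eigh(C); print('jig c',mu,np.degrees(np.arctan2(V[1,1],V[0,1])),e**.5)
q=(w-mu)@V[:,::-1]; print(np.ptp(q,axis=0))
E
```

```text
low hole 18 [224.88888889 217.27777778] [[437.8 116.6  34. ]]
top h1 18 [148.61111111 214.22222222] [[438.8 291.5  70. ]]
top h2 17 [195.23529412 216.29411765] [[437.4 181.2  70. ]]
jig bright 11 [335.         193.72727273] [[ 503.5 -149.6   14. ]]
jig bright 2602 [377.67294389 218.65603382] [[ 445.2 -254.8   14. ]]
jig bright 2 [375.5 202. ] [[ 485.8 -249.3   14. ]]
jig bright 2 [345.5 204. ] [[ 478.9 -175.6   14. ]]
jig bright 4 [343.5 213.5] [[ 455.6 -171.    14. ]]
jig bright 2 [409.5 218. ] [[ 448.8 -333.3   14. ]]
jig bright 2 [370.5 228. ] [[ 422.  -237.3   14. ]]
jig c [ 451.86964464 -246.7757001 ] 79.03070348767486 [21.72993364 44.57972856]
[180.25680127 109.49395305]
```

```bash
python3 -m handwheel '[{"dp":[0,0,0],"roll":10.6,"hand":-1},{"dp":[0,0,0],"roll":10.6,"hand":-1},{"dp":[0,0,0],"roll":10.6,"hand":-1},{"dp":[0,0,0],"roll":10.6,"hand":-1},{"dp":[0,0,0],"roll":10.6,"hand":-1}]' 40
python3 -m handwheel '[{"dp":[0,0,0],"roll":10.6,"hand":-1},{"dp":[0,0,0],"roll":3,"hand":-1},{"dp":[-0.046,0.017,0],"roll":0,"hand":-1},{"dp":[-0.046,0.017,0],"roll":0,"hand":-1},{"dp":[-0.046,0.017,0],"roll":0,"hand":-1}]'
python3 -m handwheel '[{"dp":[-0.046,0.017,0],"roll":0,"hand":-1},{"dp":[-0.046,0.017,0],"roll":0,"hand":-1},{"dp":[-0.046,0.017,0],"roll":0,"hand":-1},{"dp":[-0.046,0.017,0],"roll":0,"hand":-1},{"dp":[-0.046,0.017,0],"roll":0,"hand":-1}]'
```

```text
time: 0.72
tool_pos: [0.2654, 0.593, 0.214]
orientation: [0.0, 0.626, 0.78, -0.0]
ft_force: [0.4, -0.1, -0.1]
finger_gap: 1.001
grip_force: 0.0
time: 1.35
tool_pos: [0.3151, 0.4529, 0.2141]
orientation: [0.0, 0.711, 0.703, -0.0]
ft_force: [0.5, 0.5, 1.0]
finger_gap: 1.0
grip_force: 0.0
time: 1.98
tool_pos: [0.3971, 0.222, 0.2145]
orientation: [-0.0, 0.711, 0.703, -0.0]
ft_force: [0.8, -0.3, -0.4]
finger_gap: 0.999
grip_force: 0.0
```

```bash
python3 -m handwheel '[{"dp":[-0.040,0.018,0],"roll":0,"hand":-1},{"dp":[-0.032,0.015,0.02],"roll":0,"hand":-1},{"dp":[-0.020,0.009,0.03],"roll":0,"hand":-1},{"dp":[0,0,0],"roll":0,"hand":-1}]'
python3 - <<'E'
from h import *
s=snap('wrist','w1.png'); print(s['fovy'],np.round(s['world_from_camera'],3).tolist()); print(env.observe()['tool_pos'])
E
```

```text
time: 2.48
tool_pos: [0.4366, 0.1291, 0.1631]
orientation: [-0.0, 0.713, 0.701, -0.002]
ft_force: [-0.8, 1.2, -0.1]
finger_gap: 1.001
grip_force: 0.0
70.70327977907213 [[1.0, -0.014, -0.009, 0.438], [-0.017, -0.955, -0.295, 0.213], [-0.005, 0.295, -0.956, 0.331], [0.0, 0.0, 0.0, 1.0]]
[0.43725029 0.13065667 0.16414091]
```

View pics/w1.png

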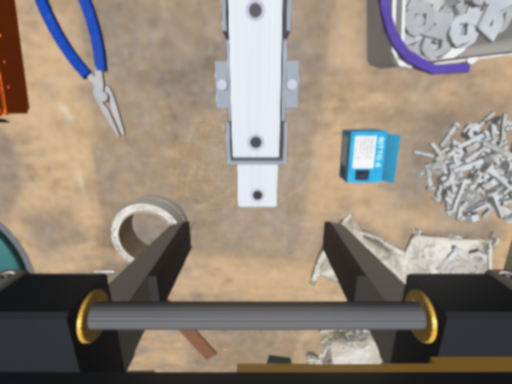

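The wrist view shows the magazine from above. The holes are at (255,10), (256,142) and the low plate's at (258,195), and the plate's end edge is at row 207.

```bash
python3 - <<'E'
from h import *
s=dict(np.load('pics/wrist.npz')); hsv=cv2.cvtColor(s['pixels'],cv2.COLOR_RGB2HSV); v=hsv[:,:,2]
for n,b,z in [('low hole',(250,266,187,203),.034),('top h1',(247,264,2,20),.07),('top h2',(248,264,134,150),.07)]:
    for a,c in blobs(box(v<120,*b)): print(n,a,c,np.round(onplane(s,c,z)*1000,1))
m=box((v>150)&(hsv[:,:,1]<50),225,290,168,215).astype(np.uint8)
cs,_=cv2.findContours(m,0,1); c=max(cs,key=cv2.contourArea)[:,0]
r=cv2.minAreaRect((onplane(s,c,.034)[:,:2]*1000).astype(np.float32)); print(r)
for row in (175,180,185,203): 
    u=np.nonzero(m[row])[0]; print(row,np.round(onplane(s,[[u[0]-.5,row],[u[-1]+.5,row]],.034)[:,:2]*1000,1).tolist())
E
```

```text
low hole 42 [257.07142857 194.80952381] [[436.3 117.5  34. ]]
top h1 92 [254.73913043   9.7826087 ] [[437.2 291.8  70. ]]
top h2 67 [255.20895522 141.89552239] [[435.6 182.1  70. ]]
((436.2091064453125, 121.78433227539062), (55.69614791870117, 52.74912643432617), 87.63793182373047)
175 [[412.3, 141.3], [460.8, 140.6]]
180 [[412.1, 135.5], [460.8, 134.7]]
185 [[413.0, 129.6], [460.9, 128.8]]
203 [[412.1, 107.8], [461.0, 107.1]]
```

```bash
python3 -m handwheel '[{"dp":[0,0,0.05],"roll":0,"hand":-1},{"dp":[0,0,0.05],"roll":0,"hand":-1},{"dp":[0,0,0.035],"roll":0,"hand":-1},{"dp":[0,0,0.02],"roll":0,"hand":-1},{"dp":[0,0,0],"roll":0,"hand":-1}]'
python3 -m handwheel '[{"dp":[0,0,0],"roll":0,"hand":-0.3},{"dp":[0,0,0],"roll":0,"hand":0.3},{"dp":[0,0,0],"roll":0,"hand":1},{"dp":[0,0,0],"roll":0,"hand":1},{"dp":[0,0,0],"roll":0,"hand":1}]' 12
```

```text
time: 3.15
tool_pos: [0.4372, 0.1324, 0.0093]
orientation: [-0.001, 0.711, 0.703, -0.001]
ft_force: [0.1, 0.3, 0.5]
finger_gap: 0.997
grip_force: 0.0
time: 3.78
tool_pos: [0.4377, 0.1311, 0.0098]
orientation: [-0.0, 0.711, 0.703, -0.0]
ft_force: [-1.0, 0.5, 3.4]
finger_gap: 0.499
grip_force: 12.0
```

```bash
python3 -m handwheel '[{"dp":[0,0,0],"roll":0,"hand":1},{"dp":[0,0,0],"roll":0,"hand":1},{"dp":[-0.005,0,0],"roll":0,"hand":1},{"dp":[-0.008,0,0],"roll":0,"hand":1},{"dp":[-0.008,0,0],"roll":0,"hand":1}]' 55
python3 -m handwheel '[{"dp":[-0.01,0,0],"roll":0,"hand":1},{"dp":[-0.01,0,0],"roll":0,"hand":1},{"dp":[-0.01,0,0],"roll":0,"hand":1},{"dp":[-0.01,0,0],"roll":0,"hand":1},{"dp":[0,0,0],"roll":0,"hand":1}]'
```

```text
time: 4.4
tool_pos: [0.438, 0.1129, 0.0098]
orientation: [-0.001, 0.711, 0.703, 0.001]
ft_force: [0.3, 9.3, 0.5]
finger_gap: 0.492
grip_force: 55.0
time: 5.03
tool_pos: [0.4369, 0.0682, 0.0095]
orientation: [0.0, 0.712, 0.702, -0.001]
ft_force: [-0.0, -4.0, 1.2]
finger_gap: 0.494
grip_force: 55.0
```

```bash
python3 -m handwheel '[{"dp":[-0.01,0,0],"roll":0,"hand":1},{"dp":[-0.01,0,0],"roll":0,"hand":1},{"dp":[-0.012,0,0],"roll":0,"hand":1},{"dp":[-0.015,0,0],"roll":0,"hand":1},{"dp":[0,0,0],"roll":0,"hand":1}]'
python3 - <<'E'
from h import *
snap('scene'); s=snap('wrist')
sc=dict(np.load('pics/scene.npz'))
a=cv2.resize(sc['pixels'][120:250,140:310],None,fx=3,fy=3)[:384]
cv2.imwrite('pics/p2.png',cv2.resize(np.hstack([s['pixels'],np.pad(a,((0,384-a.shape[0]),(0,0),(0,0)))])[:,:,::-1],None,fx=.78,fy=.78,interpolation=3))
E
```

```text
time: 5.65
tool_pos: [0.4363, 0.0213, 0.0096]
orientation: [0.0, 0.713, 0.702, -0.0]
ft_force: [-0.7, -0.6, -2.5]
finger_gap: 0.494
grip_force: 55.0
```

View pics/p2.png

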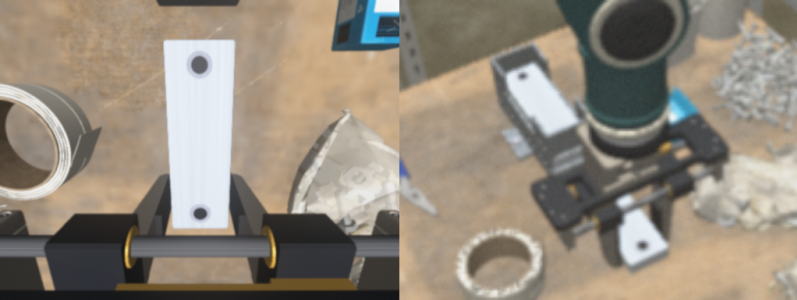

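The plate (left pane, holes at (199,65) and (200,213)) is fully out of the mouth, and the right pane shows the stack sitting lower in the magazine. Next I'll lift and check the plate's tilt in the hand.

```bash
python3 -m handwheel '[{"dp":[0,0,-0.02],"roll":0,"hand":1},{"dp":[0,0,-0.04],"roll":0,"hand":1},{"dp":[0,0,-0.04],"roll":0,"hand":1},{"dp":[0,0,0],"roll":0,"hand":1},{"dp":[0,0,0],"roll":0,"hand":1}]'
cat > inhand.py <<'E'
from h import *
s=snap('wrist'); o=env.observe(); P=cloud(s); hsv=cv2.cvtColor(s['pixels'],cv2.COLOR_RGB2HSV); v=hsv[:,:,2]
tz=o['tool_pos'][2]; z=tz+.0244
m=box((v>140)&(hsv[:,:,1]<40)&(abs(P[:,:,2]-z)<.02),195,315,40,300)
w,x,y,zq=o['orientation']
from scipy.spatial.transform import Rotation as R
M=R.from_quat([x,y,zq,w]).as_matrix()
Q=(P[m]-o['tool_pos'])@M
A=np.c_[Q[:,:2],np.ones(len(Q))]; k=np.linalg.lstsq(A,Q[:,2],rcond=None)[0]
print(len(Q),'plate top plane z=ax+by+c tool deg',np.degrees(k[:2]),k[2])
print('tool x/y extents',np.round(np.percentile(Q[:,:2],[0.5,99.5],axis=0)*1000,1).tolist())
for a,c in blobs(box(v<120,235,275,55,110),20)+blobs(box(v<120,240,275,258,288),20):
    w_=(onplane(s,c,z)[0]-o['tool_pos'])@M; print('hole',a,c,np.round(w_*1000,1))
print(o['tool_pos'],o['orientation'], o['joints'])
E
python3 inhand.py
```

```text
time: 6.38
tool_pos: [0.4358, 0.0236, 0.109]
orientation: [-0.0, 0.711, 0.703, -0.0]
ft_force: [-0.2, 0.4, -2.2]
finger_gap: 0.497
grip_force: 55.0
19168 plate top plane z=ax+by+c tool deg [ 0.12085883 -0.02548251] -0.02300996149588314
tool x/y extents [[-26.9, -22.9], [110.0, 22.4]]
hole 317 [255.22397476  82.8044164 ] [ 96.   -0.6 -24.4]
hole 178 [256.41573034 273.5       ] [-13.2   0.  -24.4]
[0.43546403 0.02341938 0.10857303] [-5.93430021e-04  7.11186169e-01  7.03002971e-01 -8.38345209e-04] [-0.53970336  0.28422506  0.47115022  2.21861653 -0.20343094  0.68055393
  0.06275205]
```

```bash
python3 - <<'E'
from h import *
P=cloud(dict(np.load('pics/top.npz'))); p=P[250:384,330:450].reshape(-1,3)
print('carton',np.nanmax(p[:,2]),np.nanpercentile(p[p[:,2]>.03],[0,1,99,100],axis=0).round(3).tolist())
p=P[80:200,230:445].reshape(-1,3);p=p[(p[:,0]<.65)&(p[:,2]>.05)];print('far',len(p),p.min(0) if len(p) else '')
E
python3 -m handwheel '[{"dp":[0,0,0],"roll":10.3,"hand":1},{"dp":[-0.030,0.007,0],"roll":0,"hand":1},{"dp":[-0.046,0.010,0],"roll":0,"hand":1},{"dp":[-0.046,0.010,0],"roll":0,"hand":1},{"dp":[-0.046,0.010,0],"roll":0,"hand":1}]'
```

```text
carton 0.10401363703587851 [[0.076, -0.373, 0.03], [0.078, -0.371, 0.031], [0.284, -0.187, 0.101], [0.286, -0.186, 0.104]]
far 1566 [ 0.50483821 -0.31447702  0.05000379]
time: 7.05
tool_pos: [0.4397, -0.15, 0.1081]
orientation: [-0.001, 0.772, 0.636, -0.001]
ft_force: [0.3, 0.5, -2.3]
finger_gap: 0.492
grip_force: 55.0
```

```bash
python3 - <<'E'
from h import *
P=cloud(dict(np.load('pics/top.npz'))); 
p=P[80:200,230:445].reshape(-1,3);p=p[(p[:,0]<.58)&(p[:,1]<-.15)];print('far max z',np.nanmax(p[:,2]))
E
python3 -m handwheel '[{"dp":[-0.045,0.010,0],"roll":0,"hand":1},{"dp":[-0.045,0.010,0],"roll":0,"hand":1},{"dp":[-0.035,0.008,0],"roll":0,"hand":1},{"dp":[-0.010,0.002,0.02],"roll":0,"hand":1},{"dp":[0,0,0.02],"roll":0,"hand":1}]'
python3 -m handwheel '[{"dp":[0,0,0],"roll":0,"hand":1}]'
python3 - <<'E'
from h import *
s=snap('wrist','w3.png'); print(env.observe()['tool_pos'])
E
```

```text
far max z 0.037445778486735026
time: 7.68
tool_pos: [0.4431, -0.2881, 0.0674]
orientation: [-0.001, 0.772, 0.635, -0.001]
ft_force: [-0.7, 1.6, -1.4]
finger_gap: 0.496
grip_force: 55.0
time: 7.8
tool_pos: [0.4422, -0.2863, 0.0668]
orientation: [-0.003, 0.772, 0.636, -0.001]
ft_force: [0.7, -0.7, -1.8]
finger_gap: 0.495
grip_force: 55.0
[ 0.44310175 -0.28663402  0.06799573]
```

View pics/w3.png

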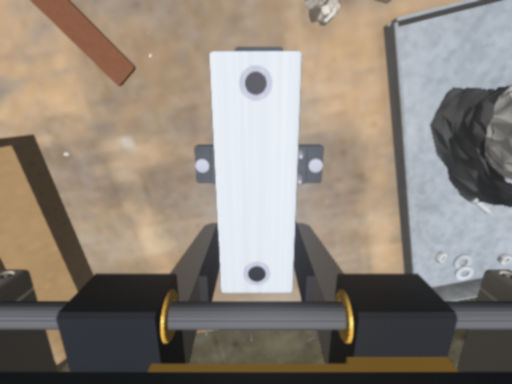

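The plate hovers over the jig. The foot's screw heads are at (202,166) and (315,165), and the jig's far end is just visible at row 47. I'll compare the jig centre with the plate centre in tool axes.

```bash
cat > cmp.py <<'E'
from h import *
from scipy.spatial.transform import Rotation as R
s=dict(np.load('pics/wrist.npz')); o=env.observe(); P=cloud(s); hsv=cv2.cvtColor(s['pixels'],cv2.COLOR_RGB2HSV); v=hsv[:,:,2]
w,x,y,z=o['orientation']; M=R.from_quat([x,y,z,w]).as_matrix(); t=np.array(o['tool_pos'])
f=lambda c,h:((onplane(s,c,h)-t)@M*1000).round(1)
for b in [(194,213,156,178),(305,324,156,178)]:
    for a,c in blobs(box(v>140,*b),20): print('screw',a,c,f(c,.014),P[int(c[1]),int(c[0]),2])
for b in [(240,272,65,100),(244,270,262,285)]:
    for a,c in blobs(box(v<120,*b),40): print('hole',a,c,f(c,t[2]+.0244),P[int(c[1]),int(c[0])+0,2])
dk=(v<75)
for u in (245,258,272): print('far edge col',u,f([u,np.nonzero(dk[38:52,u])[0][:1].sum()+37.5],.016))
for r in (150,160,170,178):
    l=np.nonzero(dk[r,185:214])[0]; q=np.nonzero(dk[r,298:335])[0]; print('foot row',r,f([185+l[0]-.5,r],.012)[0,:2] if len(l) else '',f([298+q[-1]+.5,r],.012)[0,:2] if len(q) else '')
for u in (199,318):
    l=np.nonzero(dk[135:195,u])[0]; print('foot col',u,f([u,135+l[0]-.5],.012)[0,:2],f([u,135+l[-1]+.5],.012)[0,:2])
E
python3 cmp.py
```

```text
screw 210 [200.82380952 165.64285714] [[ 38.5 -47.8  54.2]] 0.014772272418372479
screw 208 [315.85096154 165.55769231] [[38.6 47.8 53.8]] 0.014166391502128617
hole 303 [255.25412541  82.6369637 ] [[ 95.8  -1.8 -24.3]] 0.08891802514943581
hole 174 [256.40229885 273.43103448] [[-12.2  -1.3 -24.4]] 0.08847866946944244
far edge col 245 [[133.   -9.7  52.1]]
far edge col 258 [[133.   -0.3  52.1]]
far edge col 272 [[132.9   9.8  52. ]]
foot row 150  
foot row 160  
foot row 170  
foot row 178  Traceback (most recent call last):
  File "cmp.py", line 15, in <module>
    l=np.nonzero(dk[135:195,u])[0]; print('foot col',u,f([u,135+l[0]-.5],.012)[0,:2],f([u,135+l[-1]+.5],.012)[0,:2])
                                                                ~^^^
IndexError: index 0 is out of bounds for axis 0 with size 0
```

```bash
python3 - <<'E'
s=open('cmp.py').read().split("dk=")[0]
open('cmp.py','w').write(s+'''
g=cv2.GaussianBlur(v.astype(np.float32),(1,5),0)
def edge(u,a,b,sgn): # strongest step along a column, dark below if sgn<0
    d=sgn*np.diff(v[a:b,u].astype(float)); return a+int(d.argmax())+.5
for u in (242,250,258,266,274): e=edge(u,40,50,-1); print('far edge',u,e,f([u,e],.016)[0,:2])
for u in (197,319,): a,b=edge(u,135,155,-1),edge(u,175,195,1); print('foot',u,a,b,f([u,a],.012)[0,:2],f([u,b],.012)[0,:2])
for r in (150,180):
    d=np.diff(v[r].astype(float)); l=185+(-d[185:205]).argmax()+.5; q=312+d[312:335].argmax()+.5; print('foot row',r,l,q,f([l,r],.012)[0,:2],f([q,r],.012)[0,:2])
for u in (235,250,270,285): e=edge(u,45,58,1); print('plate end',u,e,f([u,e],t[2]+.0244)[0,:2])
''')
E
python3 cmp.py
```

```text
screw 210 [200.82380952 165.64285714] [[ 38.5 -47.8  54.2]] 0.014772272418372479
screw 208 [315.85096154 165.55769231] [[38.6 47.8 53.8]] 0.014166391502128617
hole 303 [255.25412541  82.6369637 ] [[ 95.8  -1.8 -24.3]] 0.08891802514943581
hole 174 [256.40229885 273.43103448] [[-12.2  -1.3 -24.4]] 0.08847866946944244
far edge 242 46.5 [127.1 -12. ]
far edge 250 46.5 [127.1  -6.1]
far edge 258 46.5 [127.1  -0.3]
far edge 266 46.5 [127.1   5.5]
far edge 274 46.5 [127.1  11.4]
foot 197 144.5 181.5 [ 55.7 -50.3] [ 24.3 -52.3]
foot 319 143.5 182.5 [56.5 49.6] [23.5 51.8]
foot row 150 193.5 323.5 [ 51.2 -53.5] [51.2 53.7]
foot row 180 195.5 320.5 [ 25.6 -53.5] [25.7 53. ]
plate end 235 50.5 [110.1 -11.4]
plate end 250 50.5 [110.1  -4.3]
plate end 270 50.5 [110.1   5.3]
plate end 285 50.5 [110.1  12.4]
```

```bash
python3 -m handwheel '[{"dp":[-0.002,0.001,0.01],"roll":0,"hand":1},{"dp":[0,0,0.015],"roll":0,"hand":1},{"dp":[0,0,0.012],"roll":0,"hand":1},{"dp":[0,0,0],"roll":0,"hand":1},{"dp":[0,0,0],"roll":0,"hand":1}]'
python3 - <<'E'
from h import *
s=snap('wrist','w4.png')
E
sed -i "s/blobs(box(v>140,\*b),20)/blobs(box(v>140,*b),20)/" cmp.py; python3 cmp.py
```

```text
time: 8.48
tool_pos: [0.445, -0.2894, 0.0326]
orientation: [0.0, 0.772, 0.636, -0.0]
ft_force: [0.2, 0.1, -1.3]
finger_gap: 0.498
grip_force: 55.0
screw 56 [203.17857143 159.67857143] [[ 49.5 -37.7  18.8]] 0.030046938975746063
screw 171 [317.70175439 170.26900585] [[41.9 42.7 18.9]] 0.01464368225127291
hole 295 [255.27457627  82.64067797] [[ 95.8  -1.1 -24.4]] 0.05444150353983945
hole 171 [256.40350877 273.48538012] [[-13.1  -0.6 -24.4]] 0.05636373203258804
far edge 242 40.5 [123.4  -9.4]
far edge 250 45.5 [120.6  -4.5]
far edge 258 44.5 [121.2   0.4]
far edge 266 45.5 [120.6   5.3]
far edge 274 43.5 [121.7  10.2]
foot 197 146.5 190.5 [ 58.4 -41.9] [ 26.4 -44. ]
foot 319 145.5 190.5 [59.  42.9] [26.4 45.1]
foot row 150 194.5 328.5 [ 55.9 -43.8] [55.9 49.7]
foot row 180 188.5 327.5 [ 34.3 -49.6] [34.3 50.7]
plate end 235 50.5 [110.1 -10.8]
plate end 250 50.5 [110.1  -3.6]
plate end 270 50.5 [110.1   6. ]
plate end 285 50.5 [110.1  13.2]
```

View pics/w4.png

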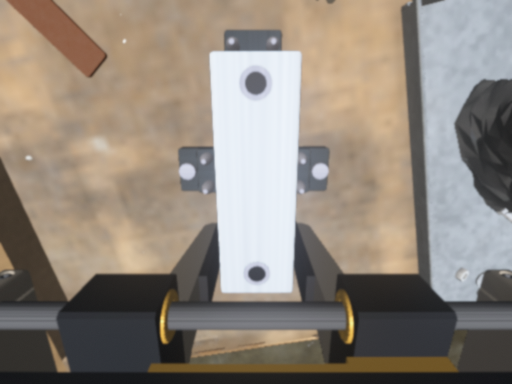

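Now all the visible pegs show: end pegs at about (232,41) and (274,41), side pegs at (205,158), (207,187), (302,157) and (301,187), and screws at (187,171) and (320,171).

```bash
python3 - <<'E'
exec(open('cmp.py').read().split('for b in')[0])
def show(n,b,h,th=120):
    for a,c in blobs(box(v>th,*b),6): print(n,a,c.round(1),f(c,h)[0,:2],P[int(c[1]),int(c[0]),2].round(4))
show('screw',(179,196,162,180),.0147,150);show('screw',(312,329,162,180),.0147,150)
show('endpeg',(227,238,34,47),.031);show('endpeg',(268,280,34,47),.031)
e=lambda u,a,b,sg:a+int((sg*np.diff(v[a:b,u].astype(float))).argmax())+.5
for u in (240,250,262,270): r=e(u,24,36,-1); print('far',r,f([u,r],.016)[0,:2])
for u in (183,324): a,b=e(u,140,155,-1),e(u,183,197,1); print('foot',a,b,f([u,a],.012)[0,:2],f([u,b],.012)[0,:2])
for r in (152,186):
    d=np.diff(v[r].astype(float)); l=172+(-d[172:186]).argmax()+.5; q=322+d[322:335].argmax()+.5; print('row',f([l,r],.012)[0,:2],f([q,r],.012)[0,:2])
E
```

```text
screw 234 [186.6 171.3] [ 41.4 -49.8] 0.0146
screw 240 [320.  170.9] [41.6 44.1] 0.0143
endpeg 68 [230.9  40.5] [120.1 -14.9] 0.0292
endpeg 83 [272.4  40.4] [120.2   8.4] 0.0299
far 29.5 [129.3 -10.5]
far 29.5 [129.3  -4.4]
far 29.5 [129.3   2.8]
far 29.5 [129.3   7.7]
foot 146.5 190.5 [ 58.4 -51.6] [ 26.4 -54.2]
foot 145.5 190.5 [59.  46.4] [26.4 48.7]
row [ 54.6 -55.8] [54.5 50.5]
row [ 29.8 -55.7] [29.8 50.3]
```

```bash
python3 -m handwheel '[{"dp":[0,-0.002,0],"roll":0,"hand":1},{"dp":[0,0,0.006],"roll":0,"hand":1},{"dp":[0,0,0],"roll":0,"hand":1},{"dp":[0,0,0],"roll":0,"hand":1},{"dp":[0,0,0],"roll":0,"hand":1}]'
cat > chk.py <<'E'
from h import *
snap('wrist')
exec(open('cmp.py').read().split('for b in')[0])
print(t)
def show(n,b,h,th=150,inv=0,m=40):
    for a,c in blobs(box((v<th) if inv else (v>th),*b),m): print(n,a,c.round(1),f(c,h)[0,:2],P[int(c[1]),int(c[0]),2].round(4))
show('screw',(176,196,162,184),.0147);show('screw',(312,335,162,184),.0147)
show('endpeg',(226,240,30,44),.031,120,0,20);show('endpeg',(266,282,30,44),.031,120,0,20)
show('hole',(240,272,65,100),t[2]+.0244,120,1);show('hole',(244,270,262,285),t[2]+.0244,120,1)
E
python3 chk.py
```

```text
time: 9.15
tool_pos: [0.4431, -0.2889, 0.0267]
orientation: [0.0, 0.772, 0.636, 0.0]
ft_force: [0.5, -0.0, -2.3]
finger_gap: 0.494
grip_force: 55.0
[ 0.44304749 -0.28891788  0.02664367]
screw 309 [184.9 173.2] [ 41.4 -49.2] 0.0135
screw 265 [325.3 173.2] [41.3 46.7] 0.0137
endpeg 72 [233.4  38. ] [120.  -12.8] 0.0295
endpeg 88 [276.1  38.1] [119.9  10.3] 0.0297
hole 300 [255.2  82.6] [95.7 -0.9] 0.0489
hole 174 [256.4 273.4] [-13.2  -0.4] 0.0498
```

```bash
python3 -m handwheel '[{"dp":[0,-0.0005,0.006],"roll":0,"hand":1},{"dp":[0,0,0.005],"roll":0,"hand":1},{"dp":[0,0,0.003],"roll":0,"hand":1},{"dp":[0,0,0],"roll":0,"hand":1},{"dp":[0,0,0],"roll":0,"hand":1}]'
python3 chk.py
python3 -m handwheel '[{"dp":[0,0,0.001],"roll":0,"hand":1},{"dp":[0,0,0.001],"roll":0,"hand":1},{"dp":[0,0,0],"roll":0,"hand":1}]'
```

```text
time: 9.82
tool_pos: [0.4425, -0.2889, 0.0126]
orientation: [0.0, 0.772, 0.636, 0.0]
ft_force: [0.4, 0.5, -2.0]
finger_gap: 0.493
grip_force: 55.0
[ 0.44257994 -0.28890971  0.01270042]
screw 217 [183.4 176.8] [ 42.3 -46.6] 0.0139
screw 174 [328.5 176.5] [42.4 45.2] 0.014
endpeg 51 [231.9  32.2] [119.4 -12.4] 0.0295
endpeg 48 [277.4  32.4] [119.3   9.9] 0.0277
hole 302 [255.2  82.6] [95.8 -1. ] 0.0345
hole 175 [256.4 273.4] [-13.1  -0.4] 0.0357
time: 10.25
tool_pos: [0.4425, -0.2887, 0.0105]
orientation: [-0.0, 0.772, 0.636, 0.0]
ft_force: [-0.4, -0.3, -2.1]
finger_gap: 0.492
grip_force: 55.0
```

```bash
python3 -m handwheel '[{"dp":[0,0,0.0005],"roll":0,"hand":1},{"dp":[0,0,0.0005],"roll":0,"hand":1},{"dp":[0,0,0],"roll":0,"hand":1}]'
python3 -m handwheel '[{"dp":[0,0,0.0005],"roll":0,"hand":1},{"dp":[0,0,0],"roll":0,"hand":1}]'
```

```text
time: 10.62
tool_pos: [0.4425, -0.2888, 0.0098]
orientation: [0.0, 0.772, 0.636, 0.0]
ft_force: [-0.3, 0.5, 2.1]
finger_gap: 0.498
grip_force: 55.0
time: 10.88
tool_pos: [0.4425, -0.2888, 0.0098]
orientation: [-0.0, 0.772, 0.636, 0.0]
ft_force: [-1.5, 1.1, 8.4]
finger_gap: 0.496
grip_force: 55.0
```

```bash
python3 -m handwheel '[{"dp":[0,0,0],"roll":0,"hand":1},{"dp":[0,0,0],"roll":0,"hand":1}]' 5
python3 -m handwheel '[{"dp":[0,0,0],"roll":0,"hand":-0.1},{"dp":[0,0,0],"roll":0,"hand":-0.3},{"dp":[0,0,0],"roll":0,"hand":-0.5},{"dp":[0,0,0],"roll":0,"hand":-0.5},{"dp":[0,0,0],"roll":0,"hand":-0.5}]'
```

```text
time: 11.12
tool_pos: [0.4426, -0.2889, 0.0097]
orientation: [-0.0, 0.772, 0.636, 0.0]
ft_force: [-2.3, -0.1, 7.1]
finger_gap: 0.501
grip_force: 5.0
time: 11.75
tool_pos: [0.4425, -0.2888, 0.009]
orientation: [-0.0, 0.772, 0.636, -0.0]
ft_force: [-0.2, 0.8, 0.2]
finger_gap: 0.748
grip_force: 0.0
```

Released, so I'll retreat up and check both the jig and the magazine.

```bash
python3 -m handwheel '[{"dp":[0,0,-0.02],"roll":0,"hand":-0.5},{"dp":[0,0,-0.04],"roll":0,"hand":-0.5},{"dp":[0,0,-0.05],"roll":0,"hand":-0.5},{"dp":[-0.03,0,-0.05],"roll":0,"hand":-0.5},{"dp":[-0.04,0,0],"roll":0,"hand":-0.5}]'
python3 -m handwheel '[{"dp":[-0.04,0,0],"roll":0,"hand":-0.5},{"dp":[0,0,0],"roll":0,"hand":-0.5},{"dp":[0,0,0],"roll":0,"hand":-0.5}]'
python3 - <<'E'
from h import *
s=snap('wrist'); t=snap('top'); print(env.observe()['time'])
a=cv2.resize(t['pixels'][150:260,110:430],(512,176))
cv2.imwrite('pics/p5.png',np.vstack([s['pixels'],a])[:,:,::-1])
P=cloud(t); 
for c,r in ((150,216),(160,216),(173,216),(185,217),(195,222)): print('mag',P[r,c].round(4))
E
```

```text
time: 12.38
tool_pos: [0.4317, -0.3592, 0.1747]
orientation: [0.004, 0.771, 0.637, 0.002]
ft_force: [0.7, -1.1, 0.3]
finger_gap: 0.754
grip_force: 0.0
time: 12.75
tool_pos: [0.4215, -0.3961, 0.1696]
orientation: [-0.0, 0.772, 0.636, 0.0]
ft_force: [-1.0, 0.3, 0.8]
finger_gap: 0.747
grip_force: 0.0
12.85
mag [0.4349 0.2944 0.0506]
mag [0.4357 0.2691 0.0537]
mag [0.4367 0.2382 0.0521]
mag [0.4353 0.2097 0.05  ]
mag [0.4242 0.1848 0.0522]
```

View pics/p5.png

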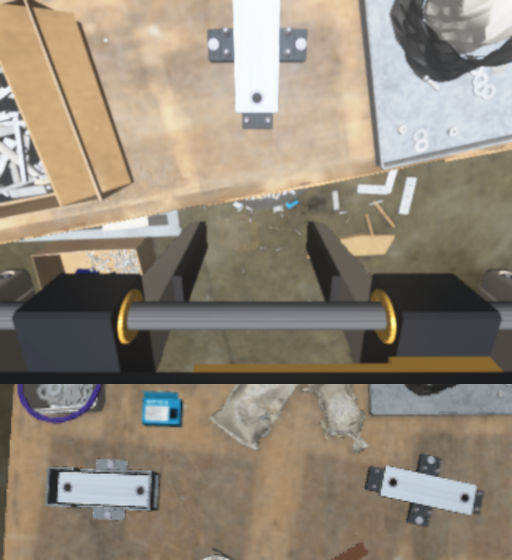

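The plate lies between the pegs and the stack has dropped flat to 52 mm. Last, a numeric centring check from the top view.

```bash
python3 - <<'E'
from h import *
s=dict(np.load('pics/top.npz')); hsv=cv2.cvtColor(s['pixels'],cv2.COLOR_RGB2HSV); v=hsv[:,:,2]; P=cloud(s)
m=cv2.morphologyEx(box((v>150)&(hsv[:,:,1]<50),340,412,195,240).astype(np.uint8),cv2.MORPH_CLOSE,np.ones((5,5)))
n,l,st,c=cv2.connectedComponentsWithStats(m)
for i in range(1,n):
    if st[i,4]>8: 
        z=.034 if st[i,4]>200 else .0147; vv,uu=np.nonzero(l==i); w=onplane(s,np.c_[uu,vv],z)[:,:2]*1000; r=cv2.minAreaRect(w.astype(np.float32)); print(st[i,4],w.mean(0).round(1),np.round(r[1],1),round(r[2],1))
        if z==.034: p=P[l==i]; k=np.linalg.lstsq(np.c_[p[:,:2],np.ones(len(p))],p[:,2],rcond=None)[0]; print('tilt deg',np.degrees(k[:2]).round(2),np.median(p[:,2]))
w=dict(np.load('pics/wrist.npz')); hv=cv2.cvtColor(w['pixels'],cv2.COLOR_RGB2HSV)[:,:,2]
T=lambda b,z,inv,th:[(a,(onplane(w,c,z)[0,:2]*1000).round(1)) for a,c in blobs(box((hv<th) if inv else (hv>th),*b),8)]
print('screws',T((206,222,36,54),.0147,0,150),T((292,307,36,54),.0147,0,150),'hole',T((249,266,90,106),.034,1,130))
print('endpegs',T((244,254,115,127),.031,0,110),T((262,272,115,127),.031,0,110))
E
```

```text
14 [ 498.3 -258. ] [10.3  7.1] 45.9
1103 [ 451.  -248.4] [139.4  45.3] 79.0
 ** On entry to DLASCL parameter number  4 had an illegal value
 ** On entry to DLASCL parameter number  4 had an illegal valueTraceback (most recent call last):
  File "<stdin>", line 8, in <module>
    x, resids, rank, s = _umath_linalg.lstsq(a, b, rcond,
                         ~~~~~~~~~~~~~~~~~~~^^^^^^^^^^^^^
                                             signature=signature)
                                             ^^^^^^^^^^^^^^^^^^^^
    raise LinAlgError("SVD did not converge in Linear Least Squares")
numpy.linalg.LinAlgError: SVD did not converge in Linear Least Squares
```

```bash
python3 - <<'E'
from h import *
s=dict(np.load('pics/top.npz')); hsv=cv2.cvtColor(s['pixels'],cv2.COLOR_RGB2HSV); v=hsv[:,:,2]; P=cloud(s)
m=box((v>150)&(hsv[:,:,1]<50),340,412,195,240); n,l,st,c=cv2.connectedComponentsWithStats(m.astype(np.uint8))
i=1+st[1:,4].argmax(); p=P[l==i]; p=p[np.isfinite(p[:,2])]; k=np.linalg.lstsq(np.c_[p[:,:2],np.ones(len(p))],p[:,2],rcond=None)[0]; print('tilt deg',np.degrees(k[:2]).round(2),np.median(p[:,2]))
for a,q in blobs(m,6): print(a,onplane(s,q,.0147).round(4))
w=dict(np.load('pics/wrist.npz')); hv=cv2.cvtColor(w['pixels'],cv2.COLOR_RGB2HSV)[:,:,2]
T=lambda b,z,inv,th:[(a,(onplane(w,c,z)[0,:2]*1000).round(1)) for a,c in blobs(box((hv<th) if inv else (hv>th),*b),8)]
print('screws',T((206,222,36,54),.0147,0,150),T((292,307,36,54),.0147,0,150),'hole',T((249,266,90,106),.034,1,130))
print('endpegs',T((244,254,115,127),.031,0,110),T((262,272,115,127),.031,0,110))
E
```

```text
tilt deg [-0.13  0.1 ] 0.03371482929546937
14 [[ 0.4983 -0.258   0.0147]]
1059 [[ 0.4516 -0.254   0.0147]]
13 [[ 0.406  -0.24    0.0147]]
screws [(np.int32(174), array([ 402.9, -239.4]))] [(np.int32(149), array([ 496.5, -257.4]))] hole [(np.int32(34), array([ 439.4, -302.9]))]
endpegs [(np.int32(120), array([ 426.2, -324.3]))] [(np.int32(120), array([ 445.6, -328.1]))]
```

```bash
python3 -c "
from rig import env
print(env.sign_off())"
```

```text
the job is handed in; nothing more can be done
None
```

The bottom plate is flat on the jig's bed, straight and centred to about 1 mm by the camera checks. The other two dropped flat inside the magazine, and the job was handed in at about 13 s of the 42 s allowed.

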